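Flip the long butter dish open

TASK

Get the long butter dish open for the morning toast: a mug stands close behind its hinge, so first, with the cover still shut, push the mug along the counter with the fingers, upright, until it is out of the way of the opening cover. Then put the fingertips under the tab on the side of the cover opposite the hinge and flip its cover up and over backwards, past its balance point, so that it lies fully open by itself. Grip nothing, keep the mug standing on the counter, and leave the short dish shut and the spreader, ramekin and sugar jar near the dishes where they are.

Things in the scene. Friction and masses are not known exactly. Their poses are not given: they have to be found in the camera images.
- long_dish: The longer of two like butter dishes: wooden board 20 mm thick with hinged sheet-steel cover, fixed to the counter. Cover 190 mm long (dish y), 115 mm deep (dish x), walls 4 mm, top 86 mm above the counter, about 0.2 to 0.45 kg, no latch. Origin: on the counter under the middle of the cover; x from the tab side (its front, roughly the robot's left) to the hinge side, y along the dish, roughly away from the robot.
- long_hinge (a point): Middle of the long cover's hinge axis, which runs along the dish's y: 57.5 mm behind the dish's origin (dish +x), 26 mm above the counter, in the plane of the cover's rear wall. Fixed to the dish, same axes. The cover lying open covers the counter up to 105 mm behind the hinge, over the dish's full length.
- long_cover (a joint): Opening angle of the long dish's cover, rad: 0 shut, grows as the tab side swings up and back over the hinge. It balances at about 1.0: below that it falls shut, beyond it falls open by itself to its stop at 2.0, where it lies back just over the counter behind the dish. Swings freely, slight friction.
- long_tab (a point): Middle of the underside of the grip tab on the long cover: level steel tab 56 mm wide (along y), standing out 28 mm from the middle of the front wall (this point is 14 mm from the wall), underside 56 mm above the counter when shut, 4 mm thick, rolled front edge 8 mm. Free below, down to the 20 mm high board, which ends 6 mm before the wall. Moves with the cover.
- short_dish: The shorter butter dish, built the same way: cover 125 mm long and 115 mm deep, 86 mm high, with the same tab; axes as for the long dish. To be left shut.
- short_cover (a joint): Opening angle of the short dish's cover, rad: 0 shut, as for the long one.
- mug: White mug standing on the counter 8 to 16 mm behind the long dish (hinge side): 82 mm outer diameter, 95 mm high, straight walls 4 mm, about 0.25 to 0.45 kg; slides with a friction of about 0.6, tips if pushed high up. Origin: centre of its underside; the handle stands out 37 mm along its own +y, roughly away from the dish.
- spreader: Butter spreader, steel blade and dark wooden handle, 180 mm long, lying flat by the far end of the short dish; leave it alone. Origin: centre of its underside.
- ramekin: Ramekin: small white cup without handle, 68 mm wide, 42 mm high, between the dishes, nearest the robot; leave it alone. Origin: centre of its underside.
- sugar_jar: White jar with a steel lid, 76 mm wide, 110 mm high, at the right of the dishes; leave it alone. Origin: centre of its underside.
Mind the look-alikes: they are no part of the job. Leave any pink look-alike of the short_dish alone.

How it is judged:
On the way, in this order (a step that is already met when the one before it is completed fails the run):
1. the mug stands clear of the long dish's cover while the cover is still shut ((y of mug in the frame of long_dish above 0.145 m or y of mug in the frame of long_dish below -0.145 m or x of mug in the frame of long_dish above 0.21 m) and value of joint long_cover below 0.15 rad and angle between mug's own z axis and vertical below 0.15 rad), for 0.2 s.
2. the cover has been flipped past its balance point (value of joint long_cover above 1.2 rad).
At the end, for the whole second after the job is handed in: The long dish's cover lies open at its stop (over 1.85 rad); the mug stands upright and still on the counter with its centre over 145 mm to either side of the dish's middle along the dish (or over 210 mm behind the middle), clear of the cover; the short dish is shut (value of joint long_cover above 1.85 rad and (y of mug in the frame of long_dish above 0.145 m or y of mug in the frame of long_dish below -0.145 m or x of mug in the frame of long_dish above 0.21 m) and angle between mug's own z axis and vertical below 0.1 rad and height (world z) of mug below 0.006 m and linear speed of mug below 0.02 m/s and value of joint short_cover below 0.08 rad); the robot touches nothing.
It fails at once if the mug is lifted off the counter (over 20 mm) or tipped (over 0.35 rad) (height (world z) of mug above 0.02 m or angle between mug's own z axis and vertical above 0.35 rad).
It fails at once if the mug is gripped or struck hard (over 30 N on the fingers) (contact force between the fingers and mug above 30 N).
It fails at once if the long dish's cover is gripped or forced (over 30 N on the fingers) (contact force between the fingers and long_dish above 30 N).
It fails at once if the short dish's cover is opened (over 0.3 rad) (value of joint short_cover above 0.3 rad).
It fails at once if another thing on the counter is moved (over 30 mm) (distance of any of spreader, ramekin, sugar_jar from where it was at the start of the episode above 0.03 m).
It also fails if it takes over 54 s, if anything falls off the work surface, if the arm or the gripper's body presses on something with over 40 N, if the wrist force passes 120 N, or if a joint passes its speed limit or range.

ROBOT

A 6-joint arm with a two-finger parallel gripper is mounted at the origin on the work surface. World frame = base frame: x ahead of the robot, y to its left, z up, the work surface at z = 0. Lengths are in m, angles in rad, forces in N, time in s.
With the tool pointing down it reaches from about 0.3 to 0.775 m from the base axis. Payload 14.6 kg.
Tool frame: the origin (TCP) lies at the very end of the fingers, on their centre line; the grasp point (between the pads) lies 19 mm behind it; z points along the fingers, y is the direction in which the jaws open and shut (so a half turn about z gives the same grasp; the last joint's range is limited). The gripper opens to 94 mm and grips with 3 to 60 N. Pads are 16 mm wide; open, the fingers measure 119 mm over their backs; the gripper's body (75 mm by 177 mm) begins 78 mm behind the grasp point.
Start: joints at [-1.206, 0.3, 1.521, -0, 1.321, -0.067], TCP at [0.23, -0.5, 0.205] pointing down, gripper open.
Joint ranges: [-3.03, 3.03], [-0.79, 2.21], [0.23, 2.52], [-1.04, 4.18], [0, 3.07], [-2.55, 2.55]. Speed limits (rad/s): [2.22, 2.22, 2.57, 3.14, 3.14, 3.14].

INTERFACE

Orientations are given as [roll, pitch, yaw] about the fixed x, y, z axes, in that order (R = Rz(yaw) Ry(pitch) Rx(roll)).
In Python, from station import status, camera, ctrl gives the robot as it stands. The module is installed in compiled form; this text tells all that it offers.
- The arm moves only by the shell command python3 -m jog 'ROWS' [FORCE]. ROWS is JSON, a list of rows, each a list of 7 numbers: the shift along the tool's x, y, z each as a share of 1000 mm, from -1 to 1, then the turn, a rotation vector about the tool's x, y, z each as a share of pi/2 rad, from -1 to 1, then the opening, from -1 (shut) to 1 (fully open), so that 0 is half open. A call has 1 to 20 rows; each row is the pose to reach, as a shift and turn from the pose measured when the call began, along the tool's axes at that moment; what a row does not reach only later rows make up. A row lasts 1/10 s, in which the tool goes at most 50 mm and 8.59 degrees, less where a joint would pass 70% of its speed; a pose out of reach is approached as far as the arm can. A call with a number of a shift or a turn outside -1 to 1 is refused whole. A call with a gripper value outside its range is refused whole. The fingers move at their own pace and stop on an object; FORCE is the grip in N (left out, the last holds). Time passes only in rows, so rows that repeat a pose let the fingers close. It gives the time, the measured TCP pose, the force and the opening at its end, in the units of the state.
- status.get_obs(): the state, without advancing time (a new reading comes with each control period).
- camera(name): name is "scene" or "top" or "wrist"; returns a dict with "image" (400x640x3 uint8, red, green, blue), "fx", "fy", "cx", "cy" (pixels), "world_from_camera" (4x4, takes a point from camera to world coordinates). Camera axes: x right, y down, z forward; pixel columns grow to the right and rows downward; lengths in m; the calibration is good to about 2 mm. A picture is of the moment at which its call begins. There is no depth.
- ctrl.hand_in(): hands the job in, once; it reports no verdict.
The state is a dict: "time_s": time; "qpos": joint angles; "joint_vel": joint speeds; "tau": joint torques, N m; "ee_pos": TCP position; "eef_rot": TCP orientation; "force": force on the tool from outside, world axes, zero at the start; "moment": the same for the moment, N m; "grip_width": finger opening in m.
Only numpy, scipy, OpenCV 4.12 (cv2) and the standard library are available. Lean on these libraries where they do the work, as an engineer would, in place of code of your own. Each camera call takes 0.05 s, during which the arm holds its last target.

## Working session

There is one attempt and no reset: what is moved stays moved. The work goes in short steps, Python scripts to look and compute and a shell command to move; the robot and the scene stay as the last step left them, time stands still between calls to the robot, and variables do not carry over. Pictures are saved under pics/ and viewed, and the job is handed in when it is done.

```bash
mkdir -p pics && ls
cat > h.py <<'E'
import numpy as np, cv2
from station import status, camera, ctrl
def snap(name,fn):
    d=camera(name); cv2.imwrite('pics/'+fn+'.png',cv2.cvtColor(d['image'],cv2.COLOR_RGB2BGR))
    np.savez('pics/'+fn+'.npz',**d); return d
def load(fn): return dict(np.load('pics/'+fn+'.npz'))
def ray(d,u,v):
    T=np.array(d['world_from_camera']); r=T[:3,:3]@np.array([(u-d['cx'])/d['fx'],(v-d['cy'])/d['fy'],1.]); return T[:3,3],r
def onz(d,u,v,z):
    o,r=ray(d,u,v); return o+r*(z-o[2])/r[2]
def proj(d,p):
    T=np.linalg.inv(np.array(d['world_from_camera'])); c=T[:3,:3]@np.array(p)+T[:3,3]; return d['fx']*c[0]/c[2]+d['cx'],d['fy']*c[1]/c[2]+d['cy']
E
python3 - <<'E'
from h import *
np.set_printoptions(precision=3,suppress=True)
for n in ['scene','top','wrist']:
    d=snap(n,n+'0'); print(n,d['fx'],d['cx'],d['cy']); print(d['world_from_camera'])
print(status.get_obs())
E
```

```text
pics
scene 436.07331809345925 313.66823139223334 204.41400306456435
[[ 0.034  0.723 -0.69   1.25 ]
 [ 0.999 -0.019  0.03  -0.067]
 [ 0.009 -0.69  -0.723  0.904]
 [ 0.     0.     0.     1.   ]]
top 507.14382687856937 315.46817402496515 206.21829013589874
[[-0.019 -0.987  0.158  0.224]
 [-1.     0.017 -0.011 -0.02 ]
 [ 0.008 -0.158 -0.987  1.542]
 [ 0.     0.     0.     1.   ]]
wrist 342.23606284930565 322.5000778325786 197.39859661358216
[[ 0.419 -0.884 -0.209  0.29 ]
 [-0.908 -0.408 -0.096 -0.47 ]
 [-0.     0.23  -0.973  0.385]
 [ 0.     0.     0.     1.   ]]
{'time_s': 0.15, 'qpos': array([-1.206,  0.3  ,  1.521, -0.   ,  1.321, -0.067]), 'joint_vel': array([-0.   , -0.002, -0.003,  0.001, -0.   ,  0.001]), 'tau': array([ -0.001, -53.196, -35.282,   0.071,   0.024,  -0.   ]), 'ee_pos': array([ 0.23 , -0.499,  0.205]), 'eef_rot': array([-3.141, -0.   ,  0.432]), 'force': array([ 0.163,  0.02 , -0.479]), 'moment': array([0.007, 0.028, 0.024]), 'grip_width': 0.09415678658689083}
```

View pics/scene0.png

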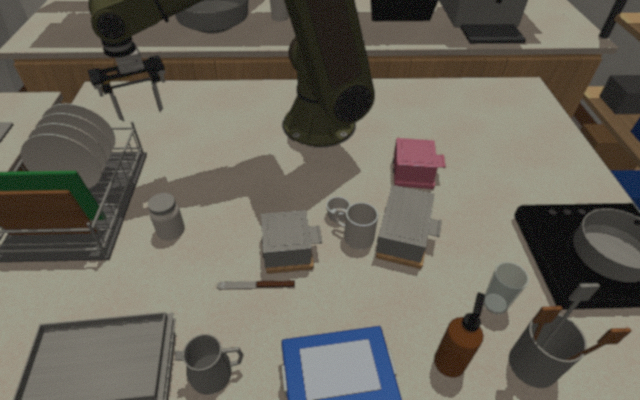

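View pics/top0.png

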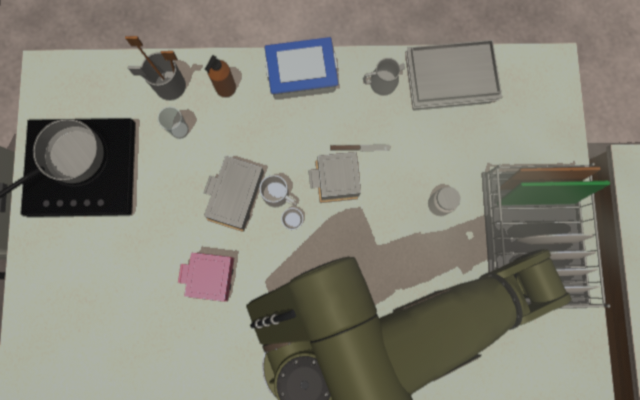

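The scene view shows the long grey dish at about (407,225), the mug at (360,225), the ramekin at (338,210), the short grey dish at (288,240) and the pink look-alike at (417,162). In the top view the long dish is at (235,192), the mug at (275,188), the ramekin at (292,218), the short dish at (338,177), the pink dish at (207,275) and the sugar jar at (445,200). I'll enlarge these next.

Run:
```python
import cv2
a=cv2.imread('pics/top0.png')[130:250,170:400]; cv2.imwrite('pics/topc.png',cv2.resize(a,None,fx=3.4,fy=3.4,interpolation=cv2.INTER_CUBIC))
a=cv2.imread('pics/scene0.png')[130:300,250:460]; cv2.imwrite('pics/scenec.png',cv2.resize(a,None,fx=3.5,fy=3.5,interpolation=cv2.INTER_CUBIC))
```

```text
(no output)
```

View pics/topc.png

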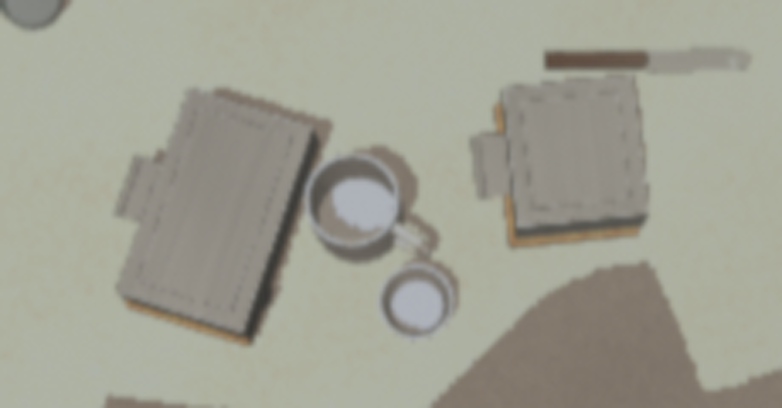

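View pics/scenec.png

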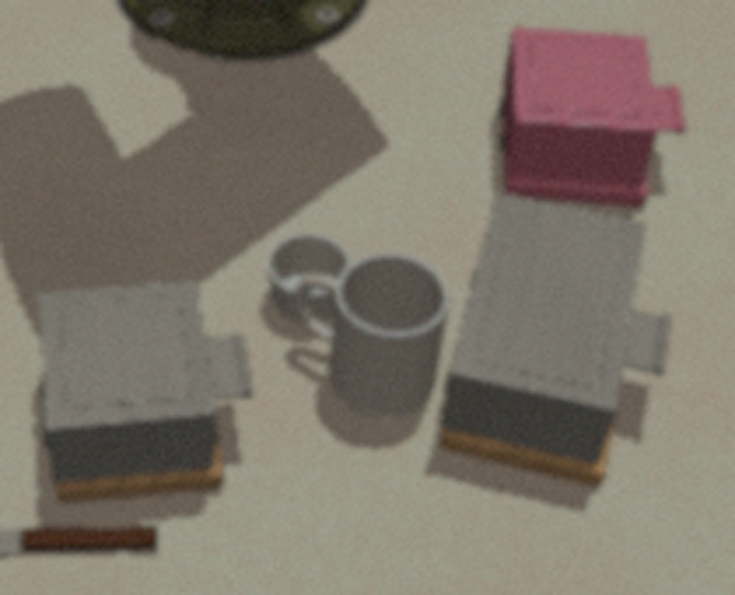

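```bash
cat > meas.py <<'E'
from h import *
np.set_printoptions(precision=4,suppress=True)
d=load('top0'); s=load('scene0')
P=lambda x,y,z: onz(d,170+(x+.5)/3.4-.5,130+(y+.5)/3.4-.5,z)
S=lambda x,y,z: onz(s,250+(x+.5)/3.5-.5,130+(y+.5)/3.5-.5,z)
print('top corners'); 
c=np.array([P(192,90,.086),P(314,130,.086),P(240,328,.086),P(122,291,.086)]);print(c)
print([np.linalg.norm(c[i]-c[(i+1)%4]) for i in range(4)], c.mean(0))
print('tab',P(139,158,.06),P(118,215,.06))
print('mug top',P(352,200,.095),'ram',P(418,300,.042))
print('handle tip',P(432,240,.06))
c=np.array([S(640,222,.086),S(497,200,.086),S(448,375,.086),S(615,408,.086)]);print(c,c.mean(0))
print([np.linalg.norm(c[i]-c[(i+1)%4]) for i in range(4)])
print('mug',S(390,295,.095),'ram',S(310,268,.042))
print('short',P(502,88,.086),P(633,75,.086),P(642,215,.086),P(515,228,.086))
print('spreader',P(546,60,0),P(745,60,0),'jar',onz(d,446,198,.11))
print('pink',onz(d,188,253,.086),onz(d,232,256,.086),onz(d,228,299,.086))
E
python3 meas.py
```

```text
top corners
[[0.6102 0.225  0.086 ]
 [0.5728 0.1193 0.086 ]
 [0.4016 0.1824 0.086 ]
 [0.4351 0.2829 0.086 ]]
[np.float64(0.1120834651652221), np.float64(0.18249526972254398), np.float64(0.1059010526181748), np.float64(0.18443302448207652)] [0.5049 0.2024 0.086 ]
tab [0.5565 0.2752 0.06  ] [0.5059 0.2928 0.06  ]
mug top [0.5088 0.0862 0.095 ] ram [0.4289 0.0327 0.042 ]
handle tip [0.479  0.0192 0.06  ]
[[0.4363 0.2847 0.086 ]
 [0.4095 0.1793 0.086 ]
 [0.5823 0.1178 0.086 ]
 [0.6143 0.2277 0.086 ]] [0.5106 0.2024 0.086 ]
[np.float64(0.10875385689232783), np.float64(0.18346567491084578), np.float64(0.1144453750721332), np.float64(0.1869583803721206)]
mug [0.5146 0.0841 0.095 ] ram [0.4364 0.0348 0.042 ]
short [ 0.6075 -0.044   0.086 ] [ 0.6172 -0.1582  0.086 ] [ 0.4932 -0.1621  0.086 ] [ 0.4837 -0.0527  0.086 ]
spreader [ 0.6561 -0.0865  0.    ] [ 0.653  -0.2704  0.    ] jar [ 0.4694 -0.4109  0.11  ]
pink [0.3269 0.3313 0.086 ] [0.316  0.2056 0.086 ] [0.1953 0.216  0.086 ]
```

```bash
cat >> h.py <<'E'
from scipy.spatial.transform import Rotation as Ro
D0=np.array([.508,.202,0]); DX=np.array([-.329,-.944,0]); DY=np.array([.944,-.329,0])
def W(x,y,z): return D0+DX*x+DY*y+np.array([0,0,z])
def dish(p): r=np.array(p)-D0; return np.array([r@DX,r@DY,p[2]])
def down(psi): return Ro.from_euler('xyz',[np.pi,0,psi])
def step(p,R):
    o=status.get_obs(); R0=Ro.from_euler('xyz',o['eef_rot']); 
    s=R0.inv().apply(np.array(p)-o['ee_pos']); w=(R0.inv()*R).as_rotvec()/(np.pi/2)
    print('now',o['ee_pos'].round(4),o['eef_rot'].round(3),'dish',dish(o['ee_pos']).round(4),'q',o['qpos'].round(3),'f',o['force'].round(1),'g',round(float(o['grip_width']),4),'t',o['time_s'])
    print('row',s.round(4),w.round(4))
E
python3 - <<'E'
from h import *
d=load('top0')
P=lambda x,y,z: dish(onz(d,170+(x+.5)/3.4-.5,130+(y+.5)/3.4-.5,z)).round(3)
print('short tab',[P(*a,.06) for a in [(473,138),(481,198)]],'wallcorner',P(502,88,.086))
print('world tab',[onz(d,170+a/3.4,130+b/3.4,.06).round(3) for a,b in [(473,138),(481,198)]])
print('glass',onz(d,178,129,.0).round(3),onz(d,170,118,.1).round(3),onz(load('scene0'),495,303,0).round(3),onz(load('scene0'),508,278,.1).round(3))
print('mug',dish([.5117,.0851,0]),'tab',P(139,158,.06),P(118,215,.06))
p=W(.109,-.03,.15); print(p); step(p,down(-.335))
E
```

```text
short tab [array([0.187, 0.13 , 0.06 ]), array([0.211, 0.082, 0.06 ])] wallcorner [0.199 0.175 0.086]
world tab [array([ 0.568, -0.019,  0.06 ]), array([ 0.514, -0.025,  0.06 ])]
glass [0.723 0.392 0.   ] [0.725 0.389 0.1  ] [0.721 0.388 0.   ] [0.719 0.387 0.1  ]
mug [0.1091363 0.0419529 0.       ] tab [-0.085  0.022  0.06 ] [-0.085 -0.032  0.06 ]
[0.443819 0.108974 0.15    ]
now [ 0.2301 -0.4993  0.205 ] [-3.141 -0.     0.432] dish [ 0.7535 -0.0316  0.205 ] q [-1.206  0.3    1.521 -0.     1.321 -0.067] f [ 0.2  0.  -0.5] g 0.0942 t 0.15
row [ 0.4487 -0.463   0.0554] [-5.000e-04  2.000e-04  4.882e-01]
```

The long dish, with sides of about 185 x 110 mm, is the target. The smaller grey one is the short dish, and the pink one is the look-alike. The mug is at dish (0.109, 0.042), and the tab measures where the description says it should be. I'll go to a point behind the mug on the robot's side, with the fingers slightly open as a cradle.

```bash
python3 -m jog '[[0.449,-0.463,0.055,0,0,0.488,-0.4],[0.449,-0.463,0.055,0,0,0.488,-0.4],[0.449,-0.463,0.055,0,0,0.488,-0.4],[0.449,-0.463,0.055,0,0,0.488,-0.4],[0.449,-0.463,0.055,0,0,0.488,-0.4],[0.449,-0.463,0.055,0,0,0.488,-0.4],[0.449,-0.463,0.055,0,0,0.488,-0.4],[0.449,-0.463,0.055,0,0,0.488,-0.4],[0.449,-0.463,0.055,0,0,0.488,-0.4],[0.449,-0.463,0.055,0,0,0.488,-0.4],[0.449,-0.463,0.055,0,0,0.488,-0.4],[0.449,-0.463,0.055,0,0,0.488,-0.4],[0.449,-0.463,0.055,0,0,0.488,-0.4],[0.449,-0.463,0.055,0,0,0.488,-0.4],[0.449,-0.463,0.055,0,0,0.488,-0.4],[0.449,-0.463,0.055,0,0,0.488,-0.4],[0.449,-0.463,0.055,0,0,0.488,-0.4],[0.449,-0.463,0.055,0,0,0.488,-0.4]]' 10 && python3 -c "
from h import *
step(W(.109,-.03,.025),down(-.335)); snap('wrist','w1'); snap('scene','s1')"
```

```text
time_s: 1.95
ee_pos: [0.4441, 0.108, 0.1507]
eef_rot: [-3.141, 0.0, -0.337]
force: [-0.6, -0.2, -0.1]
grip_width: 0.0282
now [0.4441 0.108  0.1507] [-3.141  0.    -0.337] dish [ 0.1098 -0.0294  0.1507] q [1.580e-01 1.500e-01 1.840e+00 1.000e-03 1.152e+00 2.065e+00] f [-0.6 -0.2 -0.1] g 0.0282 t 1.95
row [-0.0005 -0.0008  0.1257] [-0.0005  0.0001 -0.001 ]
```

View pics/w1.png

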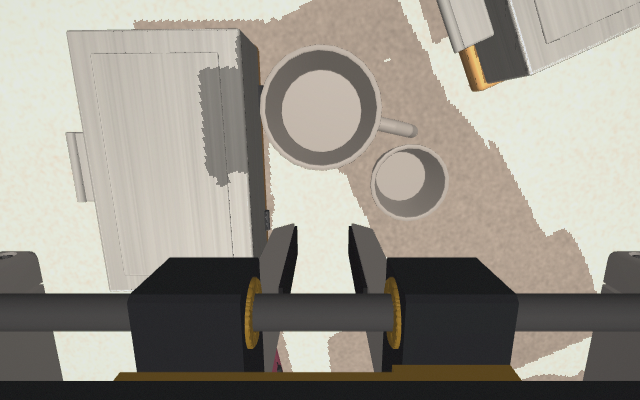

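View pics/s1.png

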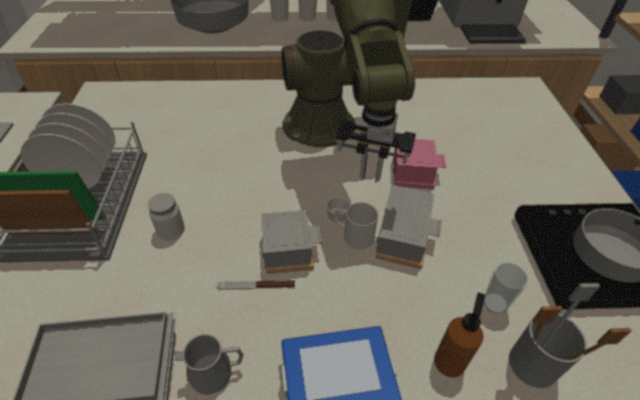

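In the wrist view the mug rim is centred at (321,107), in line with the finger gap at about u=323. Its handle points right to (412,130), and the ramekin is at (408,182). I'll check the positions from this view.

```bash
python3 -c "
from h import *
d=load('w1')
f=lambda u,v,z: print(dish(onz(d,u,v,z)).round(4))
f(321,107,.095);f(412,132,.05);f(408,182,.042);f(238,29,.086);f(68,31,.086);f(68,135,.06);f(82,202,.06)
"
```

```text
[0.1077 0.0429 0.095 ]
[0.1808 0.0245 0.05  ]
[ 0.1819 -0.018   0.042 ]
[0.053  0.0929 0.086 ]
[-0.0593  0.0918  0.086 ]
[-0.09    0.0229  0.06  ]
[-0.0878 -0.031   0.06  ]
```

```bash
python3 -m jog '[[-0.001,0,0.03,0,0,0,-0.4],[-0.001,-0.001,0.06,0,0,0,-0.4],[-0.001,-0.001,0.09,0,0,0,-0.4],[-0.001,-0.001,0.11,0,0,0,-0.4],[-0.001,-0.001,0.126,0,0,0,-0.4],[-0.001,-0.001,0.126,0,0,0,-0.4],[0.008,-0.002,0.126,0,0,0,-0.4],[0.013,-0.002,0.126,0,0,0,-0.4],[0.018,-0.002,0.126,0,0,0,-0.4],[0.022,-0.002,0.126,0,0,0,-0.4],[0.026,-0.002,0.126,0,0,0,-0.4],[0.03,-0.002,0.126,0,0,0,-0.4],[0.034,-0.002,0.126,0,0,0,-0.4],[0.038,-0.002,0.126,0,0,0,-0.4]]' && python3 -c "
from h import *
step(W(.109,-.03,.025),down(-.335)); snap('wrist','w2'); snap('scene','s2')"
```

```text
time_s: 3.45
ee_pos: [0.4809, 0.0978, 0.0247]
eef_rot: [-3.141, 0.0, -0.336]
force: [-4.0, 1.7, 2.4]
grip_width: 0.0283
now [0.4809 0.0978 0.0247] [-3.141  0.    -0.336] dish [0.1073 0.0087 0.0247] q [1.250e-01 4.090e-01 1.847e+00 1.000e-03 8.850e-01 2.031e+00] f [-4.   1.7  2.4] g 0.0283 t 3.45
row [-0.0387  0.0016 -0.0003] [-0.0005  0.0003 -0.0006]
```

View pics/w2.png

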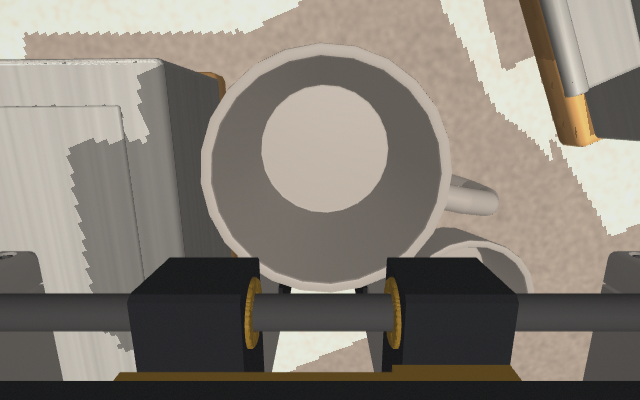

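The fingers touch the mug at about 5 N, it stands upright and the dish is shut. The push goes on straight along the dish, then angles slightly away from the short dish.

```bash
python3 -m jog '[[0.004,0,0,0,0,0,-0.4],[0.008,0,0,0,0,0,-0.4],[0.012,0,0,0,0,0,-0.4],[0.016,0,0,0,0,0,-0.4],[0.02,0,0,0,0,0,-0.4],[0.024,0,0,0,0,0,-0.4],[0.028,0,0,0,0,0,-0.4],[0.032,0,0,0,0,0,-0.4],[0.036,0,0,0,0,0,-0.4],[0.04,0,0,0,0,0,-0.4],[0.044,0,0,0,0,0,-0.4],[0.048,0,0,0,0,0,-0.4],[0.052,0,0,0,0,0,-0.4],[0.056,-0.001,0,0,0,0,-0.4],[0.06,-0.002,0,0,0,0,-0.4],[0.064,-0.003,0,0,0,0,-0.4]]' && python3 -c "
from h import *
step(W(.1,.115,.025),down(-.335)); snap('wrist','w3'); snap('scene','s3')"
```

```text
time_s: 5.15
ee_pos: [0.543, 0.0793, 0.0247]
eef_rot: [-3.141, -0.0, -0.336]
force: [-1.4, 0.8, -0.6]
grip_width: 0.0282
now [0.543  0.0793 0.0247] [-3.141 -0.    -0.336] dish [0.1043 0.0734 0.0247] q [7.800e-02 5.140e-01 1.683e+00 1.000e-03 9.440e-01 1.984e+00] f [-1.4  0.8 -0.6] g 0.0282 t 5.15
row [ 0.0415 -0.0044 -0.0003] [-0.0006 -0.0003 -0.0008]
```

View pics/w3.png

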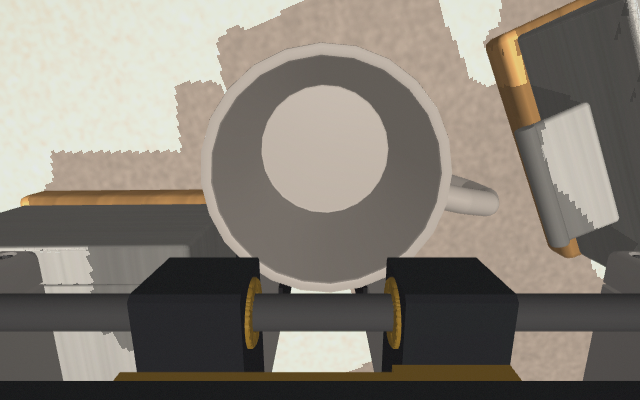

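View pics/s3.png

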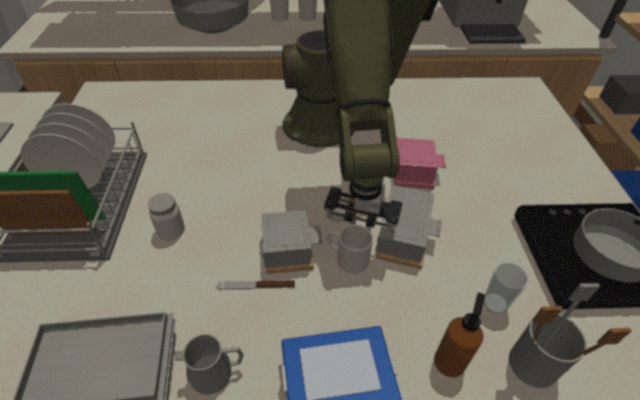

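```bash
python3 -m jog '[[0.004,-0.001,0,0,0,0,-0.4],[0.008,-0.002,0,0,0,0,-0.4],[0.012,-0.004,0,0,0,0,-0.4],[0.016,-0.005,0,0,0,0,-0.4],[0.02,-0.006,0,0,0,0,-0.4],[0.024,-0.008,0,0,0,0,-0.4],[0.028,-0.009,0,0,0,0,-0.4],[0.032,-0.01,0,0,0,0,-0.4],[0.036,-0.012,0,0,0,0,-0.4],[0.04,-0.013,0,0,0,0,-0.4],[0.044,-0.014,0,0,0,0,-0.4],[0.047,-0.015,0,0,0,0,-0.4],[0.05,-0.016,0,0,0,0,-0.4],[0.05,-0.016,0,0,0,0,-0.4]]' && python3 -c "
from h import *
step(W(.1,.06,.025),down(-.335)); snap('wrist','w4'); snap('scene','s4')"
```

```text
time_s: 6.65
ee_pos: [0.5962, 0.0779, 0.0249]
eef_rot: [-3.14, -0.002, -0.336]
force: [-1.1, -0.1, 0.7]
grip_width: 0.0281
now [0.5962 0.0779 0.0249] [-3.14e+00 -2.00e-03 -3.36e-01] dish [0.0882 0.1241 0.0249] q [6.900e-02 6.100e-01 1.524e+00 1.000e-03 1.006e+00 1.975e+00] f [-1.1 -0.1  0.7] g 0.0281 t 6.65
row [-0.0642  0.0118 -0.0002] [-0.0009 -0.001  -0.0008]
```

View pics/w4.png

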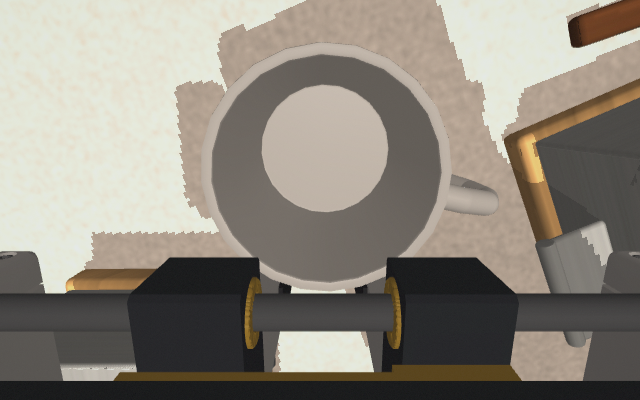

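View pics/s4.png

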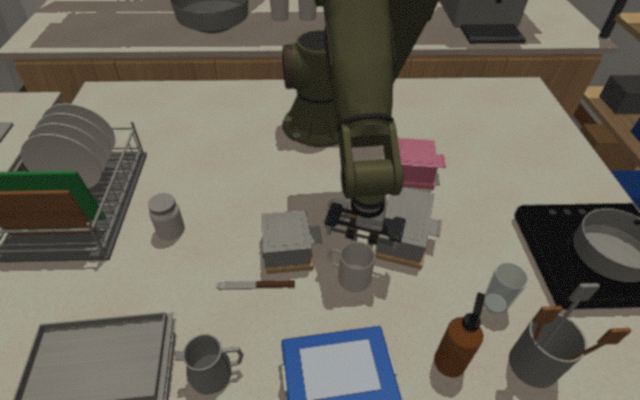

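```bash
python3 -m jog '[[-0.01,0,0,0,0,0,-0.4],[-0.025,0,0,0,0,0,-0.4],[-0.035,0,0,0,0,0,-0.4],[-0.035,0,-0.05,0,0,0,-0.4],[-0.035,0,-0.1,0,0,0,-0.4],[-0.035,0,-0.15,0,0,0,-0.6],[-0.035,0,-0.2,0,0,0,-1],[-0.035,0,-0.2,0,0,0,-1]]' && python3 -c "
from h import *
snap('wrist','w5')
Rr=lambda psi,tilt: down(psi)*Ro.from_euler('y',tilt)
for t in (-.9,): print(Rr(1.236,t).apply([0,0,1]), Rr(1.236,t).apply([0,1,0]))
step(W(-.15,0,.22),Rr(1.236,-.8))"
```

```text
time_s: 7.55
ee_pos: [0.5643, 0.0897, 0.2322]
eef_rot: [-3.135, -0.012, -0.336]
force: [0.0, -0.2, 0.2]
grip_width: 0.0075
[-0.25738306 -0.73983445 -0.62160997] [ 9.44477252e-01 -3.28576812e-01  5.55111512e-17]
now [0.5632 0.0896 0.2283] [-3.137 -0.008 -0.336] dish [0.0879 0.0891 0.2283] q [9.300e-02 3.240e-01 1.436e+00 1.000e-03 1.373e+00 2.000e+00] f [-0.8 -0.3 -0.9] g 0.0038 t 7.6
row [-0.0894 -0.2378  0.0086] [-0.397  -0.4036 -0.9435]
```

View pics/w5.png

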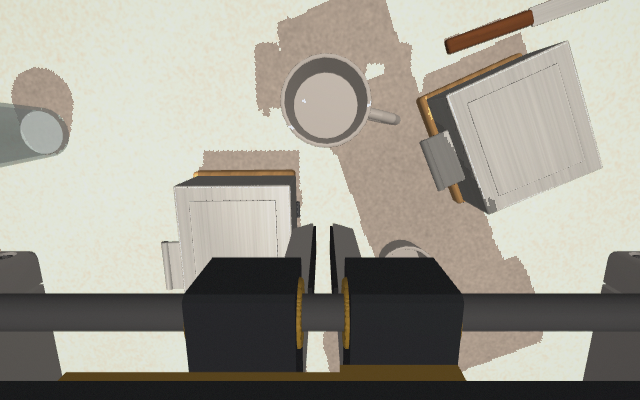

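```bash
python3 -c "
from h import *
print('mug',dish(onz(load('w5'),325,100,.095)))
step(W(-.17,0,.24),down(1.236))"
```

```text
mug [0.08777141 0.17231004 0.095     ]
now [0.5632 0.0896 0.2283] [-3.137 -0.008 -0.336] dish [0.0879 0.0891 0.2283] q [9.300e-02 3.240e-01 1.436e+00 1.000e-03 1.373e+00 2.000e+00] f [-0.8 -0.3 -0.9] g 0.0038 t 7.6
row [-0.0892 -0.2579 -0.0113] [ 0.0017 -0.0059 -1.0008]
```

```bash
python3 -m jog '[[-0.089,-0.258,-0.011,0.002,-0.006,-1,-1],[-0.089,-0.258,-0.011,0.002,-0.006,-1,-1],[-0.089,-0.258,-0.011,0.002,-0.006,-1,-1],[-0.089,-0.258,-0.011,0.002,-0.006,-1,-1],[-0.089,-0.258,-0.011,0.002,-0.006,-1,-1],[-0.089,-0.258,-0.011,0.002,-0.006,-1,-1],[-0.089,-0.258,-0.011,0.002,-0.006,-1,-1],[-0.089,-0.258,-0.011,0.002,-0.006,-1,-1],[-0.089,-0.258,-0.011,0.002,-0.006,-1,-1],[-0.089,-0.258,-0.011,0.002,-0.006,-1,-1],[-0.089,-0.258,-0.011,0.002,-0.006,-1,-1],[-0.089,-0.258,-0.011,0.002,-0.006,-1,-1],[-0.089,-0.258,-0.011,0.002,-0.006,-1,-1]]' && python3 -c "
from h import *
Rr=lambda psi,tilt: down(psi)*Ro.from_euler('y',tilt)
for t in (-.8,.8): print(Rr(1.236,t).apply([0,0,1]))
step(W(-.17,0,.2),Rr(1.236,-.8))"
```

```text
time_s: 8.9
ee_pos: [0.5639, 0.3624, 0.2386]
eef_rot: [-3.14, 0.001, 1.232]
force: [0.5, -0.4, 0.1]
grip_width: 0.0006
[-0.23570658 -0.67752651 -0.69670671]
[ 0.23570658  0.67752651 -0.69670671]
now [0.5639 0.3624 0.2386] [-3.140e+00  1.000e-03  1.232e+00] dish [-0.1698 -0.      0.2386] q [0.516 0.562 1.076 0.    1.505 0.855] f [ 0.5 -0.4  0.1] g 0.0006 t 8.9
row [0.0001 0.0001 0.0386] [-0.0017 -0.5087 -0.0018]
```

```bash
python3 -c "
from h import *
Rr=lambda psi,tilt: down(psi)*Ro.from_euler('y',tilt)
step(W(-.16,-.005,.2),Rr(1.42,-.8))"
```

```text
now [0.5639 0.3624 0.2386] [-3.140e+00  1.000e-03  1.232e+00] dish [-0.1698 -0.      0.2386] q [0.516 0.562 1.076 0.    1.505 0.855] f [ 0.5 -0.4  0.1] g 0.0006 t 8.9
row [-0.0099 -0.0049  0.0386] [-0.0486 -0.5073 -0.1126]
```

```bash
python3 -m jog '[[-0.01,-0.005,0.038,-0.049,-0.507,-0.113,-1],[-0.01,-0.005,0.038,-0.049,-0.507,-0.113,-1],[-0.01,-0.005,0.038,-0.049,-0.507,-0.113,-1],[-0.01,-0.005,0.038,-0.049,-0.507,-0.113,-1],[-0.01,-0.005,0.038,-0.049,-0.507,-0.113,-1],[-0.01,-0.005,0.038,-0.049,-0.507,-0.113,-1],[-0.01,-0.005,0.038,-0.049,-0.507,-0.113,-1],[-0.01,-0.005,0.038,-0.049,-0.507,-0.113,-1],[-0.01,-0.005,0.038,-0.049,-0.507,-0.113,-1]]' && python3 -c "
from h import *
Rr=lambda psi,tilt: down(psi)*Ro.from_euler('y',tilt)
step(W(-.16,-.005,.2),Rr(1.42,-.8)); snap('scene','s6');snap('wrist','w6')"
```

```text
time_s: 9.8
ee_pos: [0.5562, 0.3542, 0.2017]
eef_rot: [3.138, 0.797, 1.417]
force: [0.3, 0.4, 0.6]
grip_width: 0.0007
now [0.5562 0.3542 0.2017] [3.138 0.797 1.417] dish [-0.1595 -0.0046  0.2017] q [ 0.705  0.988  0.634 -0.574  2.097  0.712] f [0.3 0.4 0.6] g 0.0007 t 9.8
row [ 0.0015 -0.0003  0.0009] [ 0.0006 -0.0021 -0.0014]
```

View pics/s6.png

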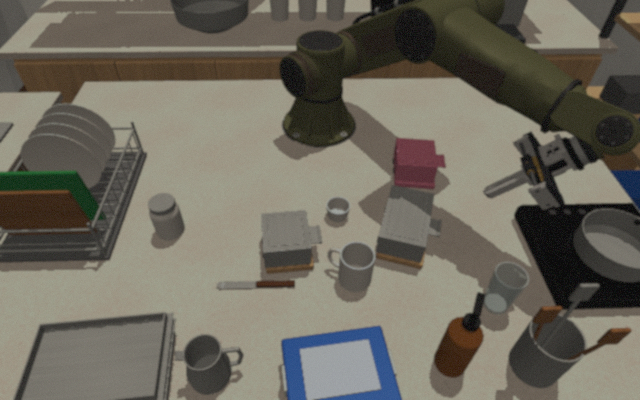

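View pics/w6.png

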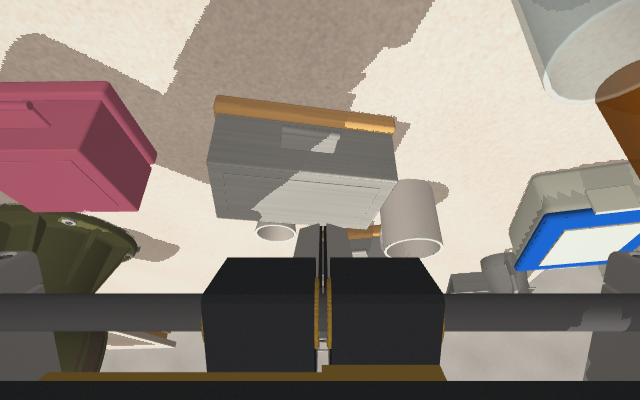

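```bash
python3 -c "
from h import *
a=cv2.imread('pics/w6.png')[80:230,190:410]; cv2.imwrite('pics/w6c.png',cv2.resize(a,None,fx=3.6,fy=3.6,interpolation=cv2.INTER_CUBIC))"
```

```text
(no output)
```

View pics/w6c.png

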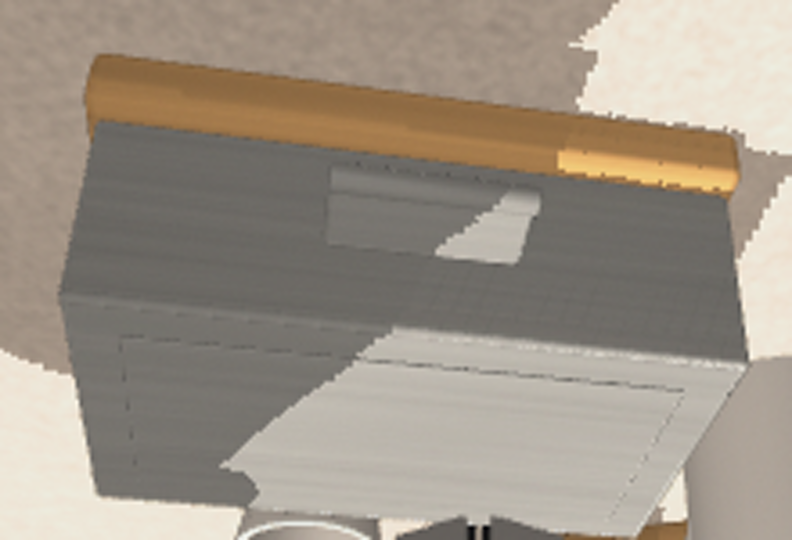

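The wrist camera sees the long dish from its front, upside down. The tab's front edge runs from crop pixel (329,168) to (540,193), and its root from (327,243) to (520,264). The lid's front top corners are at (62,295) and (747,365).

```bash
python3 -c "
from h import *
d=load('w6'); P=lambda x,y,z: print(dish(onz(d,190+(x+.5)/3.6-.5,80+(y+.5)/3.6-.5,z)).round(4))
P(329,175,.06);P(540,200,.06);P(327,243,.06);P(520,264,.06);P(62,295,.086);P(747,365,.086);P(98,494,.086);P(635,535,.086);P(92,55,.005);P(735,133,.005)
Rr=lambda psi,tilt: down(psi)*Ro.from_euler('y',tilt)
R=Rr(1.42,-1.0)
for v in ([0,0,1],[1,0,0]):
  a=R.apply(v); print(a@DX,a@DY,a[2])
step(W(-.16,-.005,.04),R)
"
```

```text
[-0.0879 -0.0304  0.06  ]
[-0.0883  0.0258  0.06  ]
[-0.0602 -0.0287  0.06  ]
[-0.0607  0.0263  0.06  ]
[-0.0586 -0.096   0.086 ]
[-0.0594  0.0921  0.086 ]
[ 0.0544 -0.0953  0.086 ]
[0.0526 0.0928 0.086 ]
[-0.0653 -0.1003  0.005 ]
[-0.069   0.0943  0.005 ]
0.8269231663399704 0.15437086999905245 -0.5403023058681399
-0.5309612590519314 -0.09912039574174983 -0.8414709848078965
now [0.5561 0.3541 0.2019] [3.139 0.797 1.417] dish [-0.1594 -0.0046  0.2019] q [ 0.705  0.988  0.634 -0.575  2.098  0.712] f [-0.9 -0.4  0.1] g -0.0 t 9.9
row [ 0.1162 -0.0006  0.1128] [ 0.0005 -0.1291 -0.0012]
```

```bash
python3 -c "
from h import *
Rr=lambda psi,tilt: down(psi)*Ro.from_euler('y',tilt)
step(W(-.154,-.017,.082),Rr(1.42,-1.0))
"
```

```text
now [0.5561 0.3541 0.2019] [3.139 0.797 1.417] dish [-0.1594 -0.0046  0.2019] q [ 0.705  0.988  0.634 -0.575  2.098  0.712] f [-0.9 -0.4  0.1] g -0.0 t 9.9
row [ 0.0835 -0.0134  0.086 ] [ 0.0005 -0.1291 -0.0012]
```

```bash
python3 -m jog '[[0.02,-0.004,0.02,0,-0.03,0,-1],[0.04,-0.008,0.04,0,-0.06,0,-1],[0.06,-0.013,0.06,0,-0.1,-0.001,-1],[0.083,-0.013,0.086,0,-0.129,-0.001,-1],[0.083,-0.013,0.086,0,-0.129,-0.001,-1],[0.083,-0.013,0.086,0,-0.129,-0.001,-1],[0.083,-0.013,0.086,0,-0.129,-0.001,-1]]' && python3 -c "
from h import *
Rr=lambda psi,tilt: down(psi)*Ro.from_euler('y',tilt)
snap('scene','s7');snap('wrist','w7')
step(W(-.071,-.002,.028),Rr(1.42,-1.0))
"
```

```text
time_s: 10.6
ee_pos: [0.5439, 0.353, 0.0856]
eef_rot: [3.134, 0.995, 1.414]
force: [-0.5, -0.2, 0.3]
grip_width: 0.0006
now [0.5438 0.3529 0.0853] [3.135 0.996 1.414] dish [-0.1542 -0.0159  0.0853] q [ 0.741  1.18   0.64  -0.655  2.091  0.795] f [ 1.4 -0.   0.3] g 0.0006 t 10.7
row [ 0.0021 -0.0018  0.102 ] [ 0.0013 -0.0028 -0.002 ]
```

```bash
python3 -c "
from h import *
a=cv2.imread('pics/s7.png')[100:320,350:640]; cv2.imwrite('pics/s7c.png',cv2.resize(a,None,fx=2.7,fy=2.7,interpolation=cv2.INTER_CUBIC))"
```

```text
(no output)
```

View pics/s7c.png

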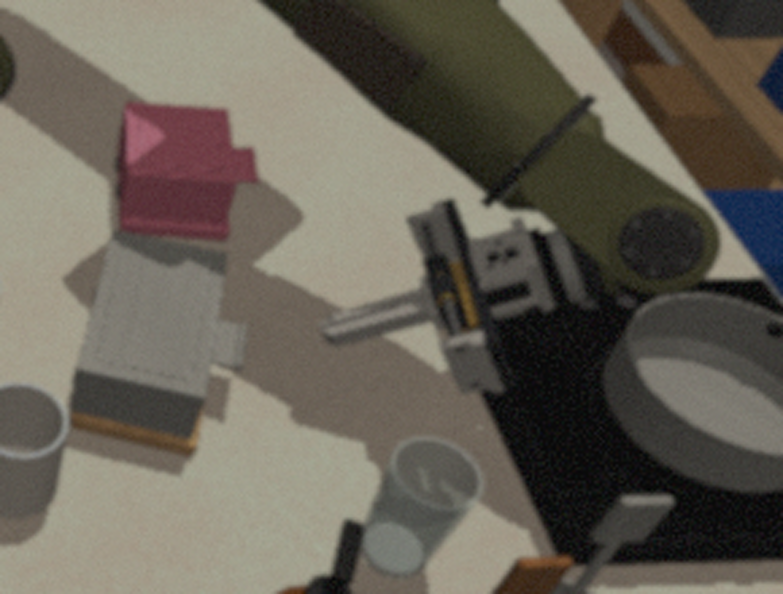

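View pics/w7.png

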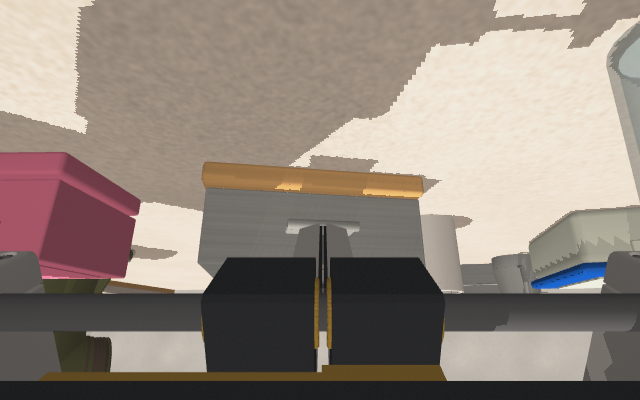

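The fingers are aligned with the tab, which spans u 287–358 at v≈227 in the wrist view. Now I slide in under it along the finger axis.

```bash
python3 -m jog '[[0.002,-0.001,0.01,0,0,0,-1],[0.002,-0.002,0.025,0,-0.002,0,-1],[0.002,-0.002,0.04,0,-0.002,0,-1],[0.002,-0.002,0.055,0,-0.002,0,-1],[0.002,-0.002,0.067,0,-0.002,0,-1],[0.002,-0.002,0.077,0,-0.002,0,-1],[0.002,-0.002,0.087,0,-0.002,0,-1],[0.002,-0.002,0.095,0,-0.002,0,-1],[0.002,-0.002,0.1,0,-0.002,0,-1],[0.002,-0.002,0.1,0,-0.002,0,-1]]' && python3 -c "
from h import *
Rr=lambda psi,tilt: down(psi)*Ro.from_euler('y',tilt)
snap('scene','s8');snap('wrist','w8')
step(W(-.071,-.002,.028),Rr(1.42,-1.0))
a=cv2.imread('pics/s8.png')[100:320,350:640]; cv2.imwrite('pics/s8c.png',cv2.resize(a,None,fx=2.7,fy=2.7,interpolation=cv2.INTER_CUBIC))"
```

```text
time_s: 11.7
ee_pos: [0.5295, 0.2709, 0.0292]
eef_rot: [3.135, 0.999, 1.414]
force: [-0.0, 1.0, 0.5]
grip_width: 0.0003
now [0.5297 0.2716 0.0295] [3.134 0.998 1.414] dish [-0.0728 -0.0024  0.0295] q [ 0.674  1.078  0.98  -0.641  1.865  0.896] f [-0.   1.   0.9] g 0.0004 t 11.8
row [0.0002 0.0001 0.0024] [ 0.0014 -0.0011 -0.0022]
```

View pics/s8c.png

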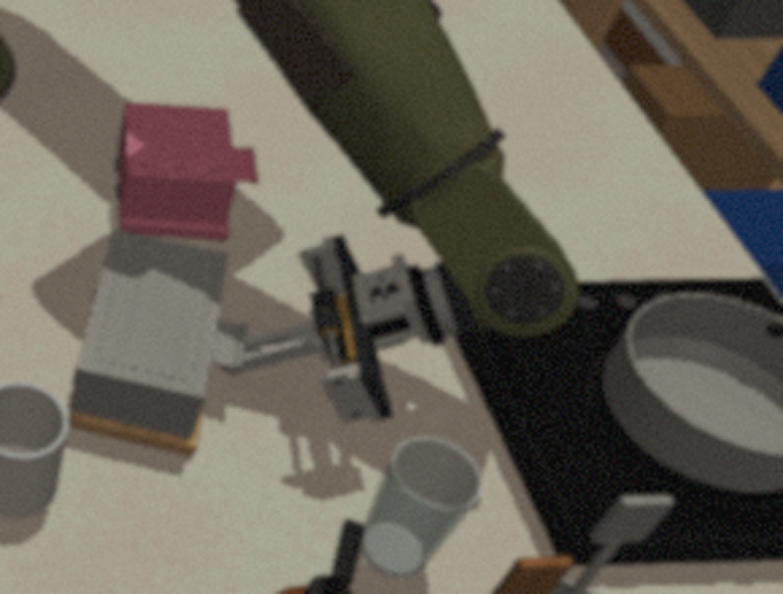

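View pics/w8.png

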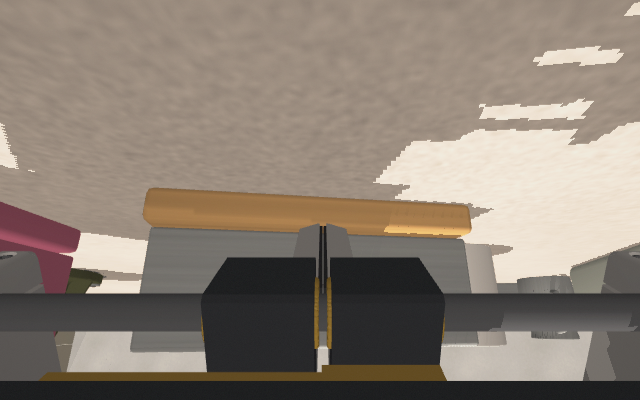

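The fingertips sit under the tab without contact (under 1 N), and the lid is shut. Next I compute the arc about the hinge.

```bash
cat > arc.py <<'E'
from h import *
import sys
def arc(ths,ratio,th0=0,H=(.0555,.026)):
    o=status.get_obs(); R0=Ro.from_euler('xyz',o['eef_rot']); p0=o['ee_pos']
    h=W(H[0],0,H[1]); r=p0-h
    for t in ths:
        p=h+Ro.from_rotvec(DY*(t-th0)).apply(r)
        w=R0.inv().apply(DY*(t-th0)*ratio)/(np.pi/2)
        print(t,R0.inv().apply(p-p0).round(3),w.round(3),dish(p).round(3))
E
python3 -c "
from arc import *
arc([.02,.04,.06,.09,.13,.18,.23,.28,.33,.38,.43,.48,.53,.58,.63,.68],.85)"
```

```text
0.02 [-0.002 -0.    -0.001] [-0.001  0.011  0.002] [-0.073 -0.002  0.032]
0.04 [-0.004 -0.    -0.003] [-0.002  0.021  0.003] [-0.073 -0.002  0.035]
0.06 [-0.007 -0.    -0.004] [-0.003  0.032  0.005] [-0.072 -0.002  0.037]
0.09 [-0.01  -0.    -0.006] [-0.005  0.048  0.008] [-0.072 -0.002  0.041]
0.13 [-0.015 -0.    -0.008] [-0.007  0.069  0.011] [-0.071 -0.002  0.046]
0.18 [-0.021 -0.    -0.01 ] [-0.009  0.096  0.015] [-0.07  -0.002  0.052]
0.23 [-0.027 -0.001 -0.012] [-0.012  0.122  0.019] [-0.069 -0.002  0.059]
0.28 [-0.033 -0.001 -0.014] [-0.015  0.149  0.024] [-0.067 -0.002  0.065]
0.33 [-0.039 -0.001 -0.016] [-0.017  0.175  0.028] [-0.065 -0.002  0.071]
0.38 [-0.045 -0.002 -0.017] [-0.02   0.202  0.032] [-0.062 -0.002  0.077]
0.43 [-0.052 -0.002 -0.018] [-0.022  0.229  0.036] [-0.06  -0.002  0.083]
0.48 [-0.058 -0.003 -0.019] [-0.025  0.255  0.041] [-0.057 -0.002  0.088]
0.53 [-0.064 -0.003 -0.019] [-0.028  0.282  0.045] [-0.053 -0.002  0.094]
0.58 [-0.071 -0.004 -0.019] [-0.03   0.308  0.049] [-0.05  -0.002  0.099]
0.63 [-0.077 -0.005 -0.019] [-0.033  0.335  0.053] [-0.046 -0.002  0.104]
0.68 [-0.084 -0.005 -0.018] [-0.035  0.362  0.058] [-0.042 -0.002  0.109]
```

```bash
python3 -m jog '[[-0.002,0,-0.001,-0.001,0.011,0.002,-1],[-0.004,0,-0.003,-0.002,0.021,0.003,-1],[-0.007,0,-0.004,-0.003,0.032,0.005,-1],[-0.01,0,-0.006,-0.005,0.048,0.008,-1],[-0.015,0,-0.008,-0.007,0.069,0.011,-1],[-0.021,0,-0.01,-0.009,0.096,0.015,-1],[-0.027,-0.001,-0.012,-0.012,0.122,0.019,-1],[-0.033,-0.001,-0.014,-0.015,0.149,0.024,-1],[-0.039,-0.001,-0.016,-0.017,0.175,0.028,-1]]' && python3 -c "
from arc import *
snap('scene','s9')
step([.5,.2,.1],down(0))
arc([.38,.43,.48,.53,.58,.64,.7,.76,.82,.88,.94,1.0,1.06,1.12,1.18,1.24,1.3,1.36,1.42,1.48],.85,.33)
a=cv2.imread('pics/s9.png')[100:320,350:640]; cv2.imwrite('pics/s9c.png',cv2.resize(a,None,fx=2.7,fy=2.7,interpolation=cv2.INTER_CUBIC))"
```

```text
time_s: 12.7
ee_pos: [0.5273, 0.264, 0.0719]
eef_rot: [3.067, 0.718, 1.362]
force: [0.4, 0.9, -0.9]
grip_width: 0.0003
now [0.528  0.2639 0.0736] [3.065 0.714 1.36 ] dish [-0.0651 -0.0015  0.0736] q [ 0.628  0.832  1.184 -0.517  1.639  0.913] f [-0.4 -0.7  1.6] g 0.0004 t 12.75
row [-0.069  -0.0159  0.0237] [0.3485 0.3504 0.8432]
0.38 [-0.006 -0.    -0.003] [-0.003  0.027  0.004] [-0.063 -0.001  0.08 ]
0.43 [-0.012 -0.    -0.005] [-0.005  0.053  0.009] [-0.06  -0.001  0.085]
0.48 [-0.018 -0.    -0.008] [-0.008  0.08   0.013] [-0.057 -0.001  0.091]
0.53 [-0.024 -0.001 -0.01 ] [-0.01   0.106  0.017] [-0.053 -0.001  0.097]
0.58 [-0.03  -0.001 -0.011] [-0.013  0.133  0.021] [-0.05  -0.001  0.102]
0.64 [-0.038 -0.002 -0.013] [-0.016  0.165  0.026] [-0.045 -0.001  0.108]
0.7 [-0.045 -0.002 -0.014] [-0.019  0.197  0.031] [-0.04  -0.001  0.114]
0.76 [-0.053 -0.003 -0.015] [-0.022  0.229  0.037] [-0.034 -0.001  0.12 ]
0.82 [-0.061 -0.003 -0.015] [-0.025  0.261  0.042] [-0.028 -0.001  0.125]
0.88 [-0.069 -0.004 -0.015] [-0.028  0.292  0.047] [-0.022 -0.001  0.13 ]
0.94 [-0.076 -0.005 -0.014] [-0.031  0.324  0.052] [-0.016 -0.001  0.134]
1.0 [-0.084 -0.006 -0.013] [-0.034  0.356  0.057] [-0.009 -0.001  0.138]
1.06 [-0.092 -0.007 -0.012] [-0.037  0.388  0.062] [-0.003 -0.001  0.142]
1.12 [-0.099 -0.008 -0.01 ] [-0.04   0.42   0.067] [ 0.004 -0.001  0.145]
1.18 [-0.106 -0.009 -0.007] [-0.043  0.452  0.072] [ 0.012 -0.001  0.148]
1.24 [-0.113 -0.01  -0.004] [-0.046  0.484  0.077] [ 0.019 -0.001  0.15 ]
1.3 [-0.12  -0.011 -0.001] [-0.049  0.516  0.083] [ 0.027 -0.001  0.152]
1.36 [-0.127 -0.013  0.003] [-0.052  0.548  0.088] [ 0.034 -0.001  0.154]
1.42 [-0.133 -0.014  0.007] [-0.055  0.58   0.093] [ 0.042 -0.001  0.155]
1.48 [-0.14  -0.015  0.012] [-0.058  0.612  0.098] [ 0.05  -0.001  0.155]
```

View pics/s9c.png

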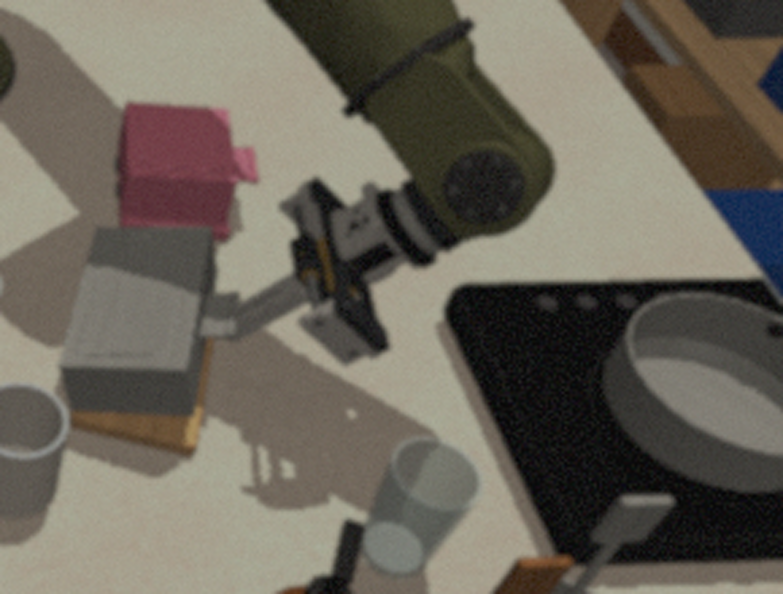

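The lid is lifting cleanly on the fingers with little force, so I continue the arc past the balance point.

```bash
python3 -m jog '[[-0.006,0,-0.003,-0.003,0.027,0.004,-1],[-0.012,0,-0.005,-0.005,0.053,0.009,-1],[-0.018,0,-0.008,-0.008,0.08,0.013,-1],[-0.024,-0.001,-0.01,-0.01,0.106,0.017,-1],[-0.03,-0.001,-0.011,-0.013,0.133,0.021,-1],[-0.038,-0.002,-0.013,-0.016,0.165,0.026,-1],[-0.045,-0.002,-0.014,-0.019,0.197,0.031,-1],[-0.053,-0.003,-0.015,-0.022,0.229,0.037,-1],[-0.061,-0.003,-0.015,-0.025,0.261,0.042,-1],[-0.069,-0.004,-0.015,-0.028,0.292,0.047,-1],[-0.076,-0.005,-0.014,-0.031,0.324,0.052,-1],[-0.084,-0.006,-0.013,-0.034,0.356,0.057,-1]]' && python3 -c "
from arc import *
snap('scene','s10')
step([.5,.2,.1],down(0))
arc([1.06,1.12,1.18,1.24,1.3,1.36,1.42,1.48],.85,1.0)
a=cv2.imread('pics/s10.png')[100:320,350:640]; cv2.imwrite('pics/s10c.png',cv2.resize(a,None,fx=2.7,fy=2.7,interpolation=cv2.INTER_CUBIC))"
```

```text
time_s: 13.95
ee_pos: [0.5095, 0.2111, 0.1388]
eef_rot: [2.996, 0.146, 1.33]
force: [0.7, 0.5, 0.1]
grip_width: 0.0007
now [0.5095 0.2101 0.1397] [2.995 0.143 1.329] dish [-0.0081 -0.0013  0.1397] q [ 0.423  0.356  1.62  -0.222  1.146  0.745] f [ 0.4 -1.1  2.5] g 0.0003 t 14.0
row [-0.0063 -0.0127  0.0395] [0.1395 0.0149 0.8496]
1.06 [-0.007 -0.    -0.003] [-0.003  0.032  0.005] [-0.001 -0.001  0.143]
1.12 [-0.015 -0.001 -0.005] [-0.006  0.064  0.01 ] [ 0.006 -0.001  0.146]
1.18 [-0.022 -0.001 -0.007] [-0.009  0.096  0.015] [ 0.013 -0.001  0.149]
1.24 [-0.03  -0.002 -0.008] [-0.012  0.128  0.021] [ 0.021 -0.001  0.152]
1.3 [-0.038 -0.002 -0.009] [-0.015  0.16   0.026] [ 0.028 -0.001  0.153]
1.36 [-0.046 -0.003 -0.009] [-0.018  0.191  0.031] [ 0.036 -0.001  0.155]
1.42 [-0.053 -0.004 -0.009] [-0.021  0.223  0.036] [ 0.044 -0.001  0.156]
1.48 [-0.061 -0.004 -0.009] [-0.024  0.255  0.041] [ 0.052 -0.001  0.156]
```

View pics/s10c.png

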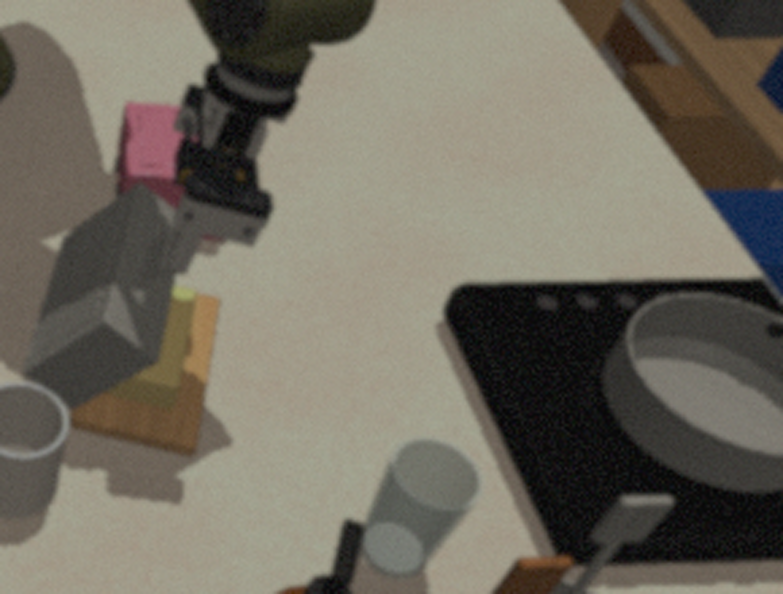

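The lid is around 0.9–1.0 rad with the butter visible, and the force is about 2.5 N. I'll finish the arc.

```bash
python3 -m jog '[[-0.007,0,-0.003,-0.003,0.032,0.005,-1],[-0.015,-0.001,-0.005,-0.006,0.064,0.01,-1],[-0.022,-0.001,-0.007,-0.009,0.096,0.015,-1],[-0.03,-0.002,-0.008,-0.012,0.128,0.021,-1],[-0.038,-0.002,-0.009,-0.015,0.16,0.026,-1],[-0.046,-0.003,-0.009,-0.018,0.191,0.031,-1],[-0.053,-0.004,-0.009,-0.021,0.223,0.036,-1],[-0.061,-0.004,-0.009,-0.024,0.255,0.041,-1],[-0.061,-0.004,-0.009,-0.024,0.255,0.041,-1],[-0.061,-0.004,-0.009,-0.024,0.255,0.041,-1]]' && python3 -c "
from arc import *
snap('scene','s11')
step([.5,.2,.1],down(0))
a=cv2.imread('pics/s11.png')[100:320,250:540]; cv2.imwrite('pics/s11c.png',cv2.resize(a,None,fx=2.7,fy=2.7,interpolation=cv2.INTER_CUBIC))"
```

```text
time_s: 15.0
ee_pos: [0.4904, 0.1537, 0.1569]
eef_rot: [2.956, -0.262, 1.331]
force: [0.0, 0.7, 0.1]
grip_width: 0.0005
now [0.4904 0.1541 0.1568] [ 2.956 -0.262  1.332] dish [ 0.051  -0.0009  0.1568] q [0.145 0.115 1.899 0.221 0.867 0.287] f [ 0.3 -0.6  0.8] g 0.0006 t 15.05
row [ 0.0306 -0.0138  0.0656] [-0.0112 -0.2182  0.8247]
```

View pics/s11c.png

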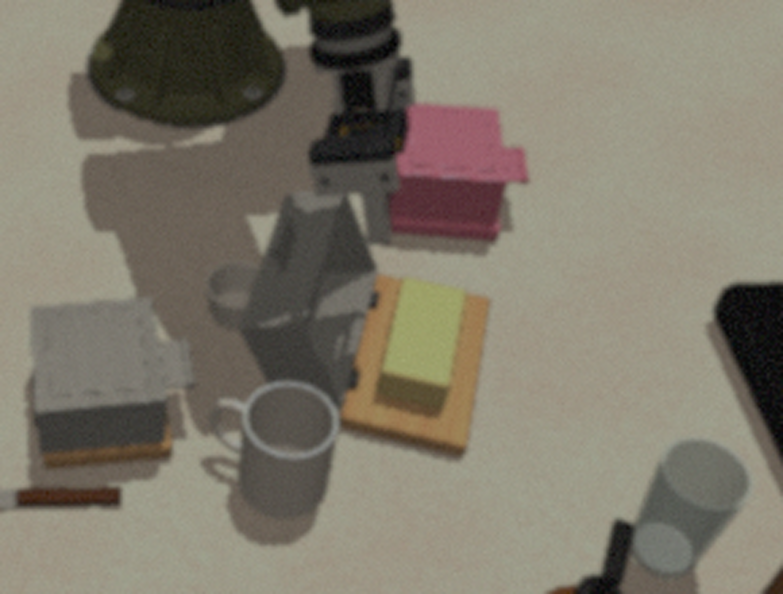

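```bash
python3 -m jog '[[0.004,0,-0.004,0,0,0,-1],[0.01,0,-0.02,0,0,0,-1],[0.01,0,-0.05,0,0,0,-1],[0.01,0,-0.09,0,0,0,-1],[0.01,0,-0.11,0,0,0,-1],[0.01,0,-0.11,0,0,0,-1]]' && python3 -c "
from arc import *
snap('scene','s12')
a=cv2.imread('pics/s12.png')[100:320,250:540]; cv2.imwrite('pics/s12c.png',cv2.resize(a,None,fx=2.7,fy=2.7,interpolation=cv2.INTER_CUBIC))
d=snap('top','t12')
a=cv2.imread('pics/t12.png')[110:270,150:420]; cv2.imwrite('pics/t12c.png',cv2.resize(a,None,fx=2.9,fy=2.9,interpolation=cv2.INTER_CUBIC))"
```

```text
time_s: 15.65
ee_pos: [0.467, 0.1415, 0.267]
eef_rot: [2.952, -0.263, 1.333]
force: [0.7, 0.1, -0.2]
grip_width: 0.0004
```

View pics/s12c.png

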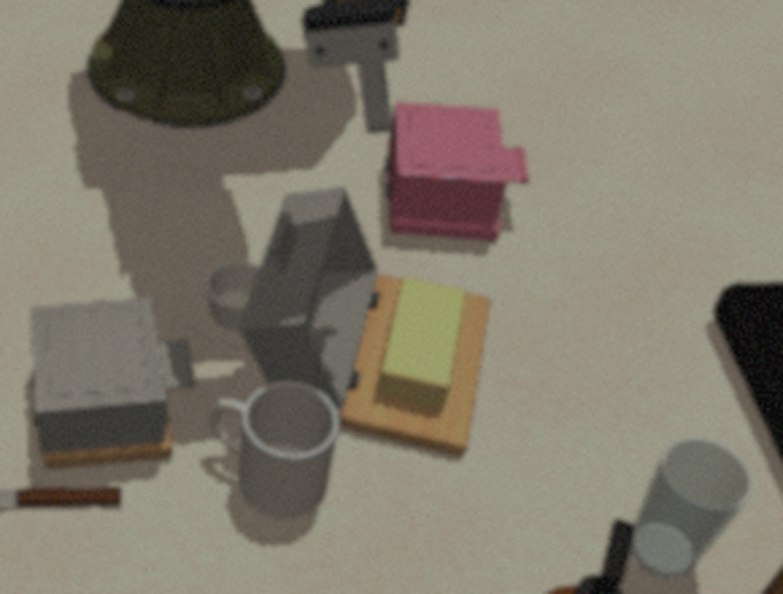

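View pics/t12c.png

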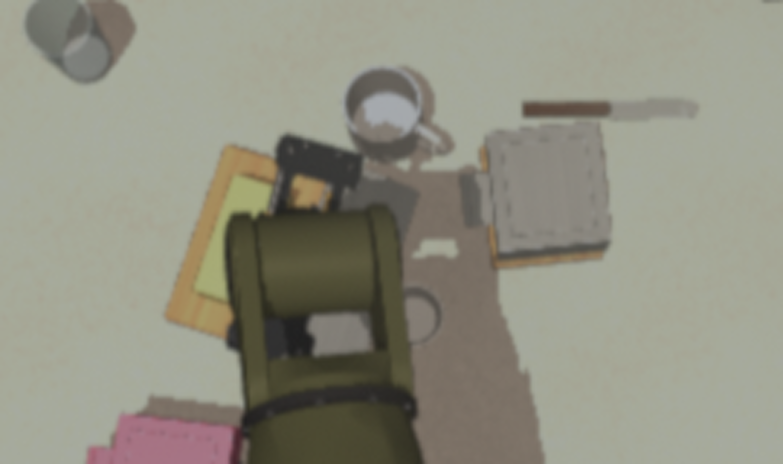

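Nothing moved between the two pictures, so the lid is at rest. I'll check its angle by projecting the lid corners expected at 2.0 rad, and others for comparison. I'll also measure the mug.

```bash
python3 -c "
from arc import *
d=load('s12')
for th in (1.7,1.85,2.0):
  out=[]
  for (x,z) in [(-.115,.06),(-.115,-.0),(0,.06)]:
    for y in (.093,-.097):
      p=W(.0555+x*np.cos(th)+z*np.sin(th),y,.026-x*np.sin(th)+z*np.cos(th)); u,v=proj(d,p); out.append((round((u-250)*2.7),round((v-100)*2.7)))
  print(th,'fronttop far/near',out[:2],'frontbottom',out[2:4],'reartop',out[4:])
print('mug scene',dish(onz(d,250+290/2.7,100+420/2.7,.095)),'top',dish(onz(load('t12'),150+383/2.9,110+105/2.9,.095)))
print('ram',dish(onz(d,250+238/2.7,100+287/2.7,.042)))
a=cv2.imread('pics/s12.png')[160:270,320:410]; cv2.imwrite('pics/s12d.png',cv2.resize(a,None,fx=5.4,fy=5.4,interpolation=cv2.INTER_CUBIC))
"
```

```text
1.7 fronttop far/near [(269, 312), (315, 177)] frontbottom [(336, 321), (375, 183)] reartop [(276, 396), (318, 261)]
1.85 fronttop far/near [(251, 317), (299, 183)] frontbottom [(316, 320), (358, 182)] reartop [(277, 402), (319, 267)]
2.0 fronttop far/near [(237, 325), (285, 191)] frontbottom [(298, 320), (341, 184)] reartop [(279, 408), (321, 273)]
mug scene [0.08795803 0.17480897 0.095     ] top [0.09289674 0.16692277 0.095     ]
ram [ 0.18148745 -0.01221961  0.042     ]
```

View pics/s12d.png

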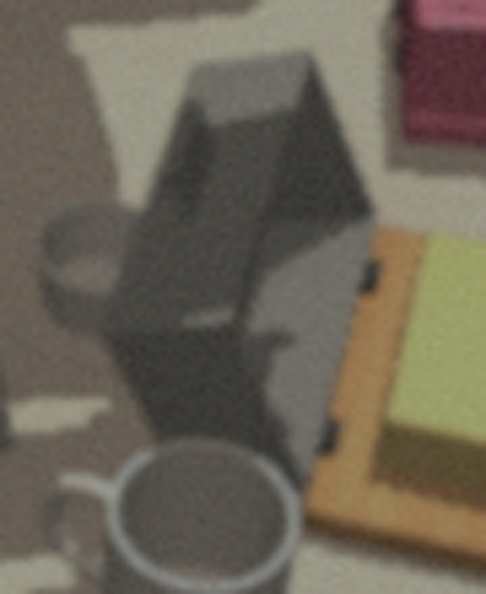

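The observed corners are (286,196), (343,190), (243,326) and (309,326). They match the 2.0 rad projection, so the lid lies at its stop. The mug stands at dish y ≈ 0.17, the short dish is shut, and the gripper is clear at z = 0.27.

```bash
python3 -c "
from h import *
o=status.get_obs(); print(o['time_s'],o['force'],o['joint_vel'].round(3),o['ee_pos']); print(ctrl.hand_in())"
```

```text
15.75 [-0.84375595  0.48767815 -0.6936705 ] [-0.001  0.023  0.018  0.003 -0.006 -0.005] [0.46632026 0.1415274  0.2634903 ]
the job is handed in; nothing more can be done
None
```

I pushed the mug clear with the cover still shut, then flipped the long dish's cover fully open and handed the job in at about 15.8 s. The hand-in gives no verdict, so the results below are from my own last checks.

- **Mug:** Slightly opened fingers cradled it and slid it about 13 cm along the dish. The highest of my few wrist force readings during the push was about 5 N. It stands upright at about y = 0.17 m in the dish frame, past the 0.145 m limit; the last two views differed by 8 mm (0.167 and 0.175 m).
- **Cover:** The shut, tilted fingertips went under the tab and followed an arc about the hinge, with about 3 N on the wrist. After I withdrew, the lid stayed at rest. Its corners match the projection for 2.0 rad to within about 6–10 px in the enlarged picture, about 2–4 px in the original.
- **Everything else:** The short dish looks shut, and the spreader and sugar jar look untouched. The ramekin measured within about 6 mm of where it started, which is roughly the measurement error. The robot was touching nothing, with the fingertips at z = 0.26 m.

No check failed.

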